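Park the embossing roller in the roll-top bin

ROBOT

A 6-joint arm with a two-finger parallel gripper is mounted at the origin on the work surface. World frame = base frame: x ahead of the robot, y to its left, z up, the work surface at z = 0. Lengths are in m, angles in rad, forces in N, time in s.
With the tool pointing down it reaches from about 0.3 to 0.875 m from the base axis. Payload 4.2 kg.
Tool frame: the origin (TCP) lies on the centre line of the jaws, within the pads' length; the fingertips stand env.finger_overhang ahead of it and the grasp point (between the pads) lies 6 mm ahead of it (env.finger_overhang is the distance from the TCP to the fingertips, in m); z points along the fingers, y is the line along which they close (so a half turn about z gives the same grasp; the last joint's range is limited). The gripper opens to 85 mm and grips with 20 to 120 N. Pads are 22 mm wide; open, the fingers measure 114 mm over their backs; the gripper's body (76 mm by 85 mm) begins 54 mm behind the grasp point. The pads swing forward as they close: fully open they stand 13 mm farther back than shut.
Start: joints at [1.204, 0.32, 1.565, -0, 1.257, -0.02], TCP at [0.195, 0.541, 0.256] pointing down, gripper open.
Joint ranges: [-3.11, 3.11], [-0.84, 2.01], [0.21, 2.61], [-1.34, 4.49], [0.05, 2.63], [-2.56, 2.56]. Speed limits (rad/s): [2.57, 2.57, 3.14, 3.14, 3.14, 3.14].

INTERFACE

Orientations are given as a unit quaternion [w, x, y, z].
In Python, from rig import env gives the robot as it stands.
- The arm moves only by the tool servo_tool, never from a script. Its argument "series" is text: rows parted by semicolons, each of 7 numbers parted by spaces: the shift along the tool's x, y, z in m, then the turn, a rotation vector about the tool's x, y, z in rad, then the finger opening in m, from 0 to 0.0854. In form: x y z wx wy wz grip; .... A call has 1 to 12 rows; each row shifts and turns the commanded pose from where the row before left it, along the tool's axes as they then stand; what a row does not reach is not made up. A row lasts 1/8 s, in which the tool goes at most 62.5 mm and 10.7 degrees, less where a joint would pass 70% of its speed; a pose out of reach is approached as far as the arm can. A call with a gripper value outside its range is refused whole. The fingers move at their own pace and stop on an object; "force" is the grip in N (left out, the last holds). Time passes only in rows, so rows that do not move let the fingers close. It gives the time, the measured TCP pose, the force, the opening and the grip force at its end, in the units of the state.
- env.observe(): the state, without advancing time (a new reading comes with each control period).
- env.snapshot(name): name is "scene" or "top" or "wrist"; returns (picture, depth): 400x640x3 uint8, red, green, blue; 400x640 float32, m along the optical axis (not along the pixel's ray), 0 where there is no reading.
- env.get_calibration(name): a dict with "fx", "fy", "cx", "cy" (pixels), "R" (3x3) and "t" (3): a world point X has camera coordinates R X + t. Camera axes: x right, y down, z forward; pixel columns grow to the right and rows downward; lengths in m; the calibration is good to about 2 mm. The wrist camera is an equidistant fisheye: a pixel r from the principal point sees the ray r / f radians off the axis. A picture is of the moment at which its call begins: read the wrist's pose just before it. get_calibration takes no time and is no camera call; for the wrist camera it gives the pose at the moment of the call.
- env.sign_off(): hands the job in; it is judged then, once.
Trained networks look in the newest picture that a camera, given by its name, has taken for a name from the list of things; names that differ only in an ending like _2 or _b are one class to them, and where a whole thing is asked for, a point or a joint stands for the part that bears it (a point fixed in the world has none). Each returns a list of dicts, best first, with "conf" (0 to 1); they miss things now and then, are a little off and sometimes report something else, mostly with a low value. They report only what shows in the picture. A call takes as long as a camera call. They do not tell look-alikes from the thing itself.
- env.look_for(camera, thing): "position" ([x, y, z] in m, in world coordinates, good to about 4 mm: the middle of the surface that is visible of it).
- env.silhouettes(camera, thing): "region" (400x640 bool, what is visible of it).
The state is a dict: "clock": time; "joints": joint angles; "joint_velocities": joint speeds; "joint_efforts": joint torques, N m; "eef_pos": TCP position; "ee_rot": TCP orientation; "force": force on the tool from outside, world axes, zero at the start; "torque": the same for the moment, N m; "opening": finger opening in m; "grasp_force": force on a finger pad.
Only numpy, scipy, OpenCV 4.12 (cv2) and the standard library are available. Lean on these libraries where they do the work, as an engineer would, in place of code of your own. Each camera call takes 0.05 s, during which the arm holds its last target. There are 200 camera calls.

TASK

Raise the slatted shutter of the roller bin until it stays open. Then take up the wooden paddle and with it gently roll the cleaned steel embossing roller along the track into the bin until it settles in the groove across the track; the robot itself must not touch the roller. Finally stand the paddle upright on the bench and leave the shutter open, the roller in its groove and the other things on the bench where they are.

Things in the scene. Friction and masses are not known exactly. Their poses are not given: they have to be found in the camera images.
- roller_bin: The fixed bin and its track, one piece 570 mm long. Origin: on the bench under the middle of the track's width; z up, +y along the track into the bin, x across. The bin is a half drum, 146 mm wide over all, from y = 10 to 290 mm, mouth towards -y, with clear sides and arched aluminium side tracks (152 mm above the bench at the top).
- track_start (a point): On the track's floor at its outer end; axes as the bin's. The track runs to +y: a level wooden floor 14 mm above the bench, 64 mm wide, between aluminium side rails 8 mm thick; the rails and the stop at this end rise to 24 mm above the bench.
- shutter_axis (a point): Point on the axis (parallel to the bin's x) about which the slatted wooden shutter turns as it slides along the arched side tracks: 10 mm above the bench, in the middle of the drum. To open, the shutter goes from the mouth up over the top to the rear.
- shutter (a joint): Opening angle of the shutter: 0 rad shut, 1.57 fully open at its stop. Damped; its own weight shuts it when let go below about 0.7 rad, and beyond that carries it to the stop, where it stays. Lifting the bar takes about 3 N.
- shutter_bar (a point): Middle of the shutter's round steel handle bar: 10 mm thick, 90 mm long along the bin's x, 40 mm outside the slats (about 30 mm of room for a finger behind it). It moves on a circle of radius 170 mm about the shutter axis: 25 degrees above level on the mouth side when shut (82 mm above the bench), past the top when open.
- roller_center (a point): Centre of the embossing roller: ridged steel cylinder 44 mm across, 60 mm long, about 0.4 kg, lying across the track on its floor (axis along the bin's x, centre 36 mm above the bench), 2 mm play to each rail. It rolls freely and its axes turn with it: use the position only.
- roller_seat (a point): Where the roller's centre must end, 45 mm inside the bin's mouth edge; axes as the bin's. The groove is a 24 mm wide gap across the track floor, centred here in y: the roller drops 3.6 mm and rests on both its edges. Rolling faster than about 0.25 m/s it jumps the groove; pushed on once it is down, it climbs out on the far side.
- paddle_mid (a point): Middle of the wooden paddle, 60 mm above its underside; it stands upright, 120 mm tall, about 0.12 kg; z up, x its thickness, y its width. Foot: block 26 (x) by 56 (y) by 45 mm high; either broad face pushes. Handle: bar 18 (x) by 22 mm (y) from the foot to the top. With its underside 25 to 32 mm above the bench it clears the rails and meets the roller at mid height.
Mind the look-alikes: they are no part of the job. What is shaped like the part that bears paddle_mid but purple is not meant.

How it is judged:
By the outcome, as a careful person would: the job done as asked, in the order asked, and still so for the second after the job is handed in, with the robot touching nothing.
It also fails if it takes over 72 s, if anything falls off the work surface, if the arm or the gripper's body presses on something with over 40 N, if the wrist force passes 120 N, or if a joint passes its speed limit or range.

## Working session

There is one attempt and no reset: what is moved stays moved. The work goes in short steps, Python scripts to look and compute and a tool call to move; the robot and the scene stay as the last step left them, time stands still between calls to the robot, and variables do not carry over. Pictures are saved under pics/ and viewed, at most 10 in all, crops included, and the job is handed in when it is done.

Besides the shell and the picture viewer there is one more tool, called after "Call:" as name(argument=value, ...), one argument or row to a line, values as JSON. servo_tool: Moves the arm, as the interface text tells. Its arguments: {"type":"object","properties":{"series":{"type":"string"},"force":{"type":"number"}},"required":["series"]}

```bash
mkdir -p pics; ls
cat > h.py <<'E'
import numpy as np, cv2
from rig import env
def save(n,img): cv2.imwrite('pics/'+n+'.png',cv2.cvtColor(np.ascontiguousarray(img),cv2.COLOR_RGB2BGR))
def pts(cam,d,mask):
    c=env.get_calibration(cam); v,u=np.nonzero(mask&(d>0)); z=d[v,u]
    P=np.stack([(u-c['cx'])/c['fx']*z,(v-c['cy'])/c['fy']*z,z],1)
    return (P-c['t'])@c['R']
def pix(cam,X):
    c=env.get_calibration(cam); p=c['R']@np.array(X)+c['t']; return [round(c['fx']*p[0]/p[2]+c['cx']),round(c['fy']*p[1]/p[2]+c['cy'])]
E
python3 - <<'E'
from h import *
print(env.finger_overhang, env.observe())
for cam in ['scene','top']:
    im,d=env.snapshot(cam); save(cam+'0',im); np.savez('pics/'+cam+'0.npz',im=im,d=d)
    for t in ['roller_bin','shutter','shutter_bar','roller_center','paddle_mid']:
        for r in env.look_for(cam,t)[:4]: print(cam,t,round(r['conf'],2),np.round(r['position'],3),pix(cam,r['position']))
E
```

```text
pics
0.025 {'clock': 0.0, 'joints': array([ 1.20399841e+00,  3.20264387e-01,  1.56567421e+00, -2.41186284e-05,
        1.25741700e+00, -2.00080928e-02]), 'joint_velocities': array([ 0.00055032,  0.00035879, -0.00242006, -0.00015939,  0.00173899,
       -0.00013566]), 'joint_efforts': array([-1.92246785e-03, -4.15508544e+01, -2.34165949e+01, -2.01913540e-04,
        8.02810042e-03, -9.75741557e-06]), 'eef_pos': array([0.19528338, 0.54035487, 0.25549991]), 'ee_rot': array([-1.58163823e-04,  1.72523605e-01,  9.85004989e-01, -8.67242900e-04]), 'force': array([-0.82243871,  0.52096806,  0.26047078]), 'torque': array([-0.01760386,  0.02971247, -0.01293626]), 'grasp_force': 0.0, 'opening': 0.0854839445109997}
scene roller_bin 0.49 [ 0.43  -0.148  0.044] [258, 209]
scene shutter 0.78 [0.583 0.026 0.114] [370, 185]
scene shutter_bar 0.92 [0.581 0.022 0.114] [368, 185]
scene roller_center 0.7 [ 0.597 -0.138  0.051] [313, 252]
scene paddle_mid 0.81 [ 0.393 -0.048  0.045] [285, 177]
scene paddle_mid 0.65 [ 0.434 -0.149  0.042] [259, 211]
top roller_bin 0.84 [0.584 0.04  0.024] [286, 170]
top shutter 0.71 [0.58  0.04  0.123] [282, 166]
top shutter_bar 0.77 [0.579 0.035 0.123] [284, 166]
top roller_center 0.82 [ 0.586 -0.133  0.054] [358, 166]
top roller_center 0.69 [0.577 0.038 0.121] [283, 167]
top paddle_mid 0.72 [ 0.422 -0.138  0.044] [361, 236]
top paddle_mid 0.64 [ 0.39  -0.049  0.045] [324, 250]
```

View pics/scene0.png

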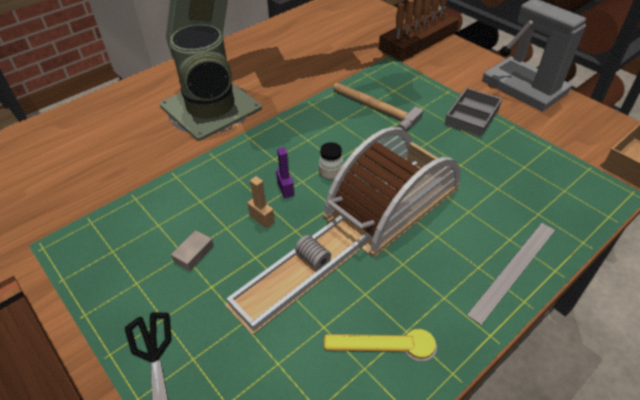

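View pics/top0.png

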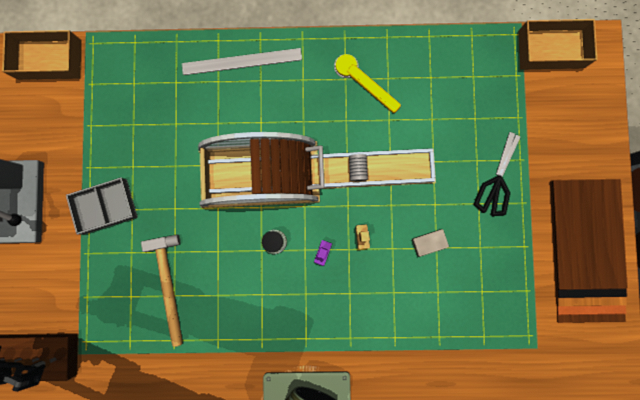

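The pictures show the bin with its mouth to the right in the top view (bar near 316,165), the track running to its outer end at (434,166), and the roller at (358,167). There are two paddles: a wood-coloured one at top (362,237) / scene (261,203), and a purple one at top (323,252) / scene (284,172). The wooden one is meant, because purple is ruled out. I'll confirm that in a crop.

Run:
```python
from h import *
def load(c): f=np.load(f'pics/{c}0.npz'); return f['im'],f['d']
im,d=load('top'); full=np.ones(d.shape,bool)
P=pts('top',d,full)
print('mat z',np.median(P[(abs(P[:,0]-.5)<.3)&(abs(P[:,1])<.3)][:,2]))
box=(P[:,0]>.45)&(P[:,0]<.72)&(P[:,1]<-.02)&(P[:,1]>-.4)
T=P[box&(P[:,2]>.008)&(P[:,2]<.032)]
r=cv2.minAreaRect((T[:,:2]*1000).astype(np.float32)); print('track rect',r, cv2.boxPoints(r).round(1).tolist())
R=T[T[:,2]>.019]; print('rails rect',cv2.minAreaRect((R[:,:2]*1000).astype(np.float32)))
# whole bin footprint
B=P[(P[:,0]>.45)&(P[:,0]<.75)&(P[:,1]>-.34)&(P[:,1]<.35)&(P[:,2]>.009)&~((P[:,1]<-.1)&(P[:,2]>.06))]
r=cv2.minAreaRect((B[:,:2]*1000).astype(np.float32)); print('bin rect',r,cv2.boxPoints(r).round(1).tolist())
ro=P[box&(P[:,2]>.034)&(P[:,1]<-.1)&(P[:,1]>-.2)]
print('roller',ro.min(0),ro.max(0),np.median(ro,0))
print('drum top',B[:,2].max())
ba=P[(P[:,0]>.5)&(P[:,0]<.66)&(P[:,1]<-.03)&(P[:,1]>-.09)&(P[:,2]>.07)&(P[:,2]<.1)]
print('bar',len(ba),ba.mean(0),ba.min(0),ba.max(0))
for cam in ['top','scene']:
    im,d=load(cam)
    P=pts(cam,d,np.ones(d.shape,bool))
    N=P[(np.hypot(P[:,0]-.43,P[:,1]+.145)<.06)&(P[:,2]>.006)]
    print(cam,'paddle',N.min(0),N.max(0))
    F=N[(N[:,2]>.036)&(N[:,2]<.052)];H=N[N[:,2]>(.113)]
    print(' foot top',len(F),cv2.minAreaRect((F[:,:2]*1000).astype(np.float32)),'handle top',len(H),H.mean(0) if len(H) else 0, cv2.minAreaRect((H[:,:2]*1000).astype(np.float32)) if len(H) else 0)
im,_=load('top'); a=cv2.resize(im[120:280,240:450],None,fx=3.8,fy=3.7,interpolation=2)
save('crop0',a)
```

```text
mat z 0.003233487709022474
track rect ((584.97119140625, -209.68344116210938), (378.5165100097656, 262.327392578125), 89.83260345458984) [[453.29998779296875, -398.6000061035156], [715.5999755859375, -399.29998779296875], [716.7000122070312, -20.799999237060547], [454.3999938964844, -20.0]]
rails rect ((588.9309692382812, -170.56788635253906), (144.7076416015625, 295.18572998046875), 3.346619129180908)
bin rect ((601.4927978515625, 3.714447021484375), (684.64794921875, 300.3966064453125), 89.51983642578125) [[448.3999938964844, -337.29998779296875], [748.7999877929688, -339.8999938964844], [754.5999755859375, 344.79998779296875], [454.20001220703125, 347.29998779296875]]
roller [ 0.45000914 -0.15679473  0.03463941] [ 0.61633658 -0.1118875   0.06557468] [ 0.58454136 -0.13255306  0.05515954]
drum top 0.1595152701110231
bar 231 [ 0.58068209 -0.04461459  0.08595178] [ 0.53311004 -0.05236909  0.07643749] [ 0.63327964 -0.03008396  0.09238125]
top paddle [ 0.37179145 -0.20246602  0.00601139] [ 0.48816539 -0.08867306  0.12580919]
 foot top 176 ((421.80401611328125, -141.09153747558594), (55.75632095336914, 25.80282974243164), 5.9803643226623535) handle top 82 [ 0.42188207 -0.14102779  0.12101302] ((421.44781494140625, -141.11273193359375), (21.878063201904297, 17.346786499023438), 2.2334020137786865)
scene paddle [ 0.39604007 -0.15529424  0.00602914] [ 0.45366334 -0.12325115  0.12061109]
 foot top 203 ((424.7633972167969, -139.820556640625), (56.4155158996582, 26.695310592651367), 8.64001750946045) handle top 80 [ 0.42503773 -0.13990717  0.11742806] ((424.3422546386719, -139.15916442871094), (23.4317626953125, 17.907989501953125), 8.122870445251465)
```

View pics/crop0.png

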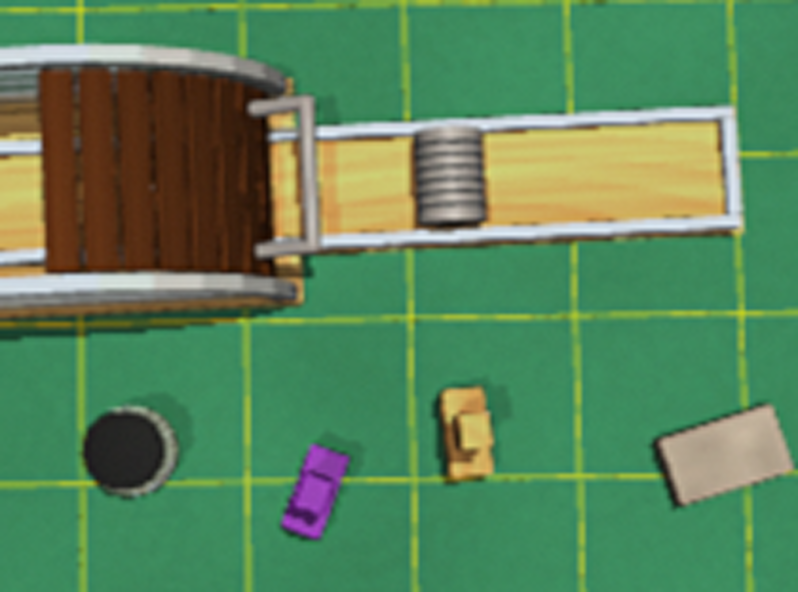

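The crop shows the wood-coloured paddle at (467,433) and the purple look-alike at (316,490). I'll use the wooden one, at about (0.423, -0.140). The bin's yaw is about 3.3° and the bar's middle is near (0.580, -0.046), which agrees with the roller and track. Next I turn the tool to the bin's axes and head for the bar.

Call:
servo_tool(
  series="0 0 0 0 0 -0.135 0.028; 0 0 0 0 0 -0.135 0.028; 0 0 0 0 0 -0.135 0.028; -0.03 -0.052 0 0 0 0 0.028; -0.03 -0.052 0 0 0 0 0.028; -0.03 -0.052 0 0 0 0 0.028; -0.03 -0.052 0 0 0 0 0.028; -0.03 -0.052 0 0 0 0 0.028; -0.03 -0.052 0 0 0 0 0.028; -0.03 -0.052 0 0 0 0 0.028; -0.03 -0.052 0 0 0 0 0.028; -0.03 -0.052 0 0 0 0 0.028",
  force=40,
)

```text
clock: 2.1
eef_pos: [0.4931, 0.0875, 0.2566]
ee_rot: [0.001, -0.029, 1.0, 0.0]
force: [0.2, 0.0, 0.1]
opening: 0.0282
grasp_force: 0.0
```

Call:
servo_tool(
  series="-0.03 -0.052 0 0 0 0 0.028; -0.03 -0.052 0 0 0 0 0.028; -0.021 -0.036 0 0 0 0 0.028; 0 0 0 0 0 0 0.028",
)

```text
clock: 2.6
eef_pos: [0.5824, -0.0482, 0.2557]
ee_rot: [0.0, -0.027, 1.0, -0.0]
force: [-0.1, 0.2, -1.0]
opening: 0.0278
grasp_force: 0.0
```

```bash
cat >> h.py <<'E'
from scipy.spatial.transform import Rotation as Ro
def tool():
    o=env.observe(); q=o['ee_rot']; return o['eef_pos'],Ro.from_quat([q[1],q[2],q[3],q[0]]).as_matrix(),o
def wrist():
    c=env.get_calibration('wrist'); im,d=env.snapshot('wrist'); v,u=np.nonzero(d>0)
    a,b=u-c['cx'],v-c['cy']; r=np.hypot(a,b)+1e-9; th=r/c['fx']; z=d[v,u]
    t=np.tan(th); P=np.stack([a/r*t*z,b/r*t*z,z],1); ok=th<1.3
    return im,d,((P-c['t'])@c['R'])[ok]
E
python3 - <<'E'
from h import *
p,R,o=tool(); print(p,R.round(4).tolist(),o['opening'])
im,d,P=wrist(); save('w1',im)
def rep(n,P):
    b=P[(abs(P[:,0]-.58)<.07)&(P[:,1]<-.025)&(P[:,1]>-.08)&(P[:,2]>.068)&(P[:,2]<.11)]
    if len(b): print(n,'bar',len(b),np.median(b,0),b.min(0),b.max(0),'slope dy/dx',np.polyfit(b[:,0],b[:,1],1)[0])
    f=P[(P[:,1]<-.06)&(P[:,1]>-.29)&(abs(P[:,0]-.585)<.08)&(P[:,2]>.019)&(P[:,2]<.029)]
    for s,k in(('hi',1),('lo',-1)):
        g=f[(f[:,0]-(.58-.0576*(f[:,1]+.042)))*k>.025]
        if len(g)>20: m,c=np.polyfit(g[:,1],g[:,0],1); print(n,'rail',s,len(g),'dx/dy',m,'x at y=-.15',m*-.15+c)
    e=P[(abs(P[:,0]-.596)<.02)&(P[:,1]<-.25)&(P[:,1]>-.35)&(P[:,2]>.009)]
    if len(e): print(n,'track end y',np.percentile(e[:,1],[0,1,5]))
    r=P[(abs(P[:,0]-.586)<.02)&(P[:,1]<-.09)&(P[:,1]>-.2)&(P[:,2]>.05)]
    if len(r): print(n,'roller',len(r),np.median(r,0),r[:,2].max())
rep('wrist',P)
for c in('top','scene'):
    im,d=env.snapshot(c) if 0 else (lambda f:(f['im'],f['d']))(np.load(f'pics/{c}0.npz')); rep(c,pts(c,d,np.ones(d.shape,bool)))
E
```

```text
[ 0.58243433 -0.04823354  0.25571242] [[-0.9985, -0.0545, 0.0001], [-0.0545, 0.9985, -0.0003], [-0.0, -0.0003, -1.0]] 0.027777085746008345
wrist bar 1219 [ 0.57345261 -0.04264241  0.08550828] [ 0.53152451 -0.05010037  0.07115814] [ 0.63133473 -0.02507366  0.08910328] slope dy/dx 0.00988432591702386
wrist rail hi 961 dx/dy -0.0310386554790388 x at y=-.15 0.6207425951438095
wrist rail lo 1287 dx/dy -0.031225266551690282 x at y=-.15 0.549485413293004
wrist track end y [-0.31605786 -0.31376607 -0.31047222]
wrist roller 7908 [ 0.57458469 -0.09864505  0.31018951] 0.33236610870319966
top bar 251 [ 0.58037815 -0.04527294  0.08639044] [ 0.51354724 -0.05236909  0.06865626] [ 0.63327964 -0.02532028  0.09238125] slope dy/dx 0.02302247476871753
top rail hi 310 dx/dy -0.03281763948617282 x at y=-.15 0.6221927862982246
top rail lo 329 dx/dy -0.03474378916546327 x at y=-.15 0.5505789604290061
top track end y [-0.3174197  -0.31711464 -0.31441407]
top roller 250 [ 0.58617511 -0.13333798  0.05637687] 0.06557467560565197
scene bar 272 [ 0.58786438 -0.04550886  0.08295001] [ 0.53607434 -0.05156304  0.06821873] [ 0.63463679 -0.0250481   0.08778017] slope dy/dx 0.0181435021834155
scene rail hi 535 dx/dy -0.038024408699211906 x at y=-.15 0.6244017922996004
scene rail lo 361 dx/dy -0.03293254815821491 x at y=-.15 0.5532779811929323
scene track end y [-0.31595087 -0.31545804 -0.31458193]
scene roller 255 [ 0.58617585 -0.13439213  0.05471703] 0.059674056301767746
```

View pics/w1.png

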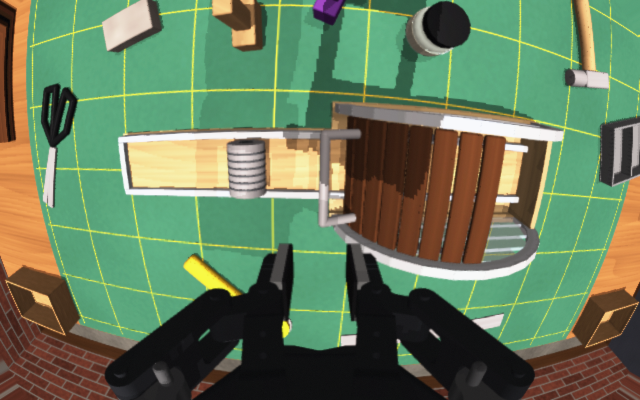

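The wrist view shows the bar at pixels (325,135–225), its middle at about (0.583, -0.046). The rails put the bin's yaw at 1.9°. I straighten the tool slightly, descend so the bar is between the jaws, and grip.

Call:
servo_tool(
  series="0 0.0025 0.05 0 0 0.02 0.028; 0 0 0.05 0 0 0 0.028; 0 0 0.04 0 0 0 0.028; 0 0 0.026 0 0 0 0.028; 0 0 0 0 0 0 0.028",
)

```text
clock: 3.28
eef_pos: [0.5791, -0.0419, 0.0887]
ee_rot: [-0.002, -0.02, 1.0, 0.0]
force: [-0.2, 0.8, 0.1]
opening: 0.0279
grasp_force: 0.0
```

Call:
servo_tool(
  series="0 0 0 0 0 0 0.004; 0 0 0 0 0 0 0.004; 0 0 0 0 0 0 0.004",
)

```text
clock: 3.65
eef_pos: [0.5816, -0.0439, 0.0916]
ee_rot: [0.001, -0.019, 1.0, -0.001]
force: [-0.8, -5.4, 1.5]
opening: 0.0083
grasp_force: 39.1
```

Call:
servo_tool(
  series="0 0.005 -0.011 0 0 0 0.004; 0 0.0065 -0.01 0 0 0 0.004; 0 0.007 -0.01 0 0 0 0.004; 0 0.0075 -0.009 0 0 0 0.004; 0 0.017 -0.017 0 0 0 0.004",
)

```text
clock: 4.28
eef_pos: [0.5802, -0.0022, 0.149]
ee_rot: [0.001, -0.019, 1.0, -0.002]
force: [0.7, -8.7, 3.2]
opening: 0.0082
grasp_force: 39.1
```

Call:
servo_tool(
  series="0 0.019 -0.0143 0 0 0 0.004; 0 0.0207 -0.0115 0 0 0 0.004; 0 0.0221 -0.0085 0 0 0 0.004; 0 0.0231 -0.0053 0 0 0 0.004; 0 0.0236 -0.0021 0 0 0 0.004; 0 0.0237 0.0012 0 0 0 0.004; 0 0.0233 0.0045 0 0 0 0.004; 0 0 0 0 0 0 0.004",
)

```text
clock: 5.28
eef_pos: [0.5748, 0.1581, 0.185]
ee_rot: [0.003, -0.02, 1.0, 0.002]
force: [2.2, 3.4, 5.2]
opening: 0.0084
grasp_force: 41.0
```

Call:
servo_tool(
  series="0 0 0 0 0 0 0.036; 0 0 0 0 0 0 0.036; 0 0 -0.03 0 0 0 0.036; 0 0 -0.05 0 0 0 0.036; 0 0 0 0 0 0 0.05; 0 0 0 0 0 0 0.05",
)

```text
clock: 6.02
eef_pos: [0.5728, 0.1544, 0.2627]
ee_rot: [-0.001, -0.019, 1.0, -0.0]
force: [-0.2, 0.2, -0.2]
opening: 0.0499
grasp_force: 0.0
```

Run:
```python
from h import *
p,R,o=tool(); print(p,R.round(4).tolist())
im,d=env.snapshot('scene'); save('s2',im)
im,d=env.snapshot('top')
for t in ['shutter_bar','paddle_mid','roller_center']: print(t,[(round(r['conf'],2),np.round(r['position'],3)) for r in env.look_for('scene',t)[:3]])
```

```text
[0.57281512 0.15443669 0.26269905] [[-0.9993, -0.0375, -0.0016], [-0.0375, 0.9993, -0.0004], [0.0016, -0.0004, -1.0]]
shutter_bar [(0.85, array([0.577, 0.164, 0.138]))]
paddle_mid [(0.57, array([ 0.431, -0.148,  0.046])), (0.57, array([ 0.394, -0.05 ,  0.043]))]
roller_center [(0.72, array([ 0.598, -0.136,  0.051]))]
```

View pics/s2.png

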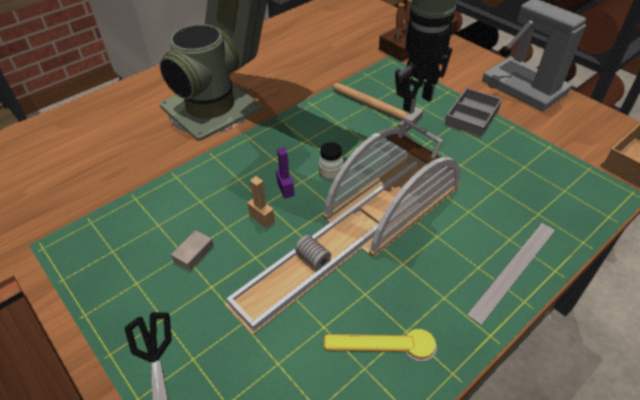

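The shutter stays open, with the bar at (425,130). The roller (313,252) and both paddles haven't moved. Next is the wooden paddle.

Call:
servo_tool(
  series="0.027 -0.048 0 0 0 0 0.05; 0.027 -0.048 0 0 0 0 0.05; 0.027 -0.048 0 0 0 0 0.05; 0.027 -0.048 0 0 0 0 0.05; 0.027 -0.048 0 0 0 0 0.05; 0.026 -0.049 0 0 0 0 0.05; 0 0 0 0 0 -0.075 0.05; 0 0 0 0 0 0 0.05",
)

```text
clock: 7.28
eef_pos: [0.4232, -0.1403, 0.263]
ee_rot: [-0.0, -0.055, 0.998, 0.0]
force: [-0.4, -0.2, -0.8]
opening: 0.05
grasp_force: 0.0
```

Run:
```python
from h import *
p,R,o=tool(); print(p,R.round(4).tolist())
im,d,P=wrist(); save('w3',im)
N=P[(np.hypot(P[:,0]-.423,P[:,1]+.14)<.05)]
for a,b in((.035,.055),(.11,.13)):
    F=N[(N[:,2]>a)&(N[:,2]<b)]
    if len(F)>5: print(len(F),F.mean(0),cv2.minAreaRect((F[:,:2]*1000).astype(np.float32)))
im,d=env.snapshot('top'); np.savez('pics/top3.npz',im=im,d=d)
P=pts('top',d,np.ones(d.shape,bool))
T=P[(abs(P[:,0]-.581)<.02)&(P[:,1]>-.1)&(P[:,1]<.1)]
y=np.arange(-.06,.1,.005)
print([(round(float(k),3),round(float(np.median(T[abs(T[:,1]-k)<.0025][:,2]))if (abs(T[:,1]-k)<.0025).any() else 0,4)) for k in y])
```

```text
[ 0.42320075 -0.14031296  0.26297145] [[-0.9939, -0.1107, -0.0006], [-0.1107, 0.9939, 0.0005], [0.0005, 0.0005, -1.0]]
537 [ 0.40696562 -0.14053568  0.04489911] ((419.9215087890625, -138.20901489257812), (55.22067642211914, 25.63228988647461), 6.187417507171631)
517 [ 0.4190809  -0.13868039  0.11939196] ((420.0166320800781, -138.1826171875), (21.77071189880371, 17.791645050048828), 6.527194499969482)
[(-0.06, 0.0151), (-0.055, 0.0144), (-0.05, 0.0145), (-0.045, 0.0157), (-0.04, 0.0154), (-0.035, 0.015), (-0.03, 0.0152), (-0.025, 0.0154), (-0.02, 0.0144), (-0.015, 0.0151), (-0.01, 0.0147), (-0.005, 0.0159), (-0.0, 0.015), (0.005, 0.015), (0.01, 0.0105), (0.015, 0.0044), (0.02, 0.0038), (0.025, 0.0056), (0.03, 0.0049), (0.035, 0.0122), (0.04, 0.015), (0.045, 0.0153), (0.05, 0.0149), (0.055, 0.0154), (0.06, 0.0155), (0.065, 0.0154), (0.07, 0.0155), (0.075, 0.0145), (0.08, 0.0154), (0.085, 0.014), (0.09, 0.0155), (0.095, 0.0157)]
```

View pics/w3.png

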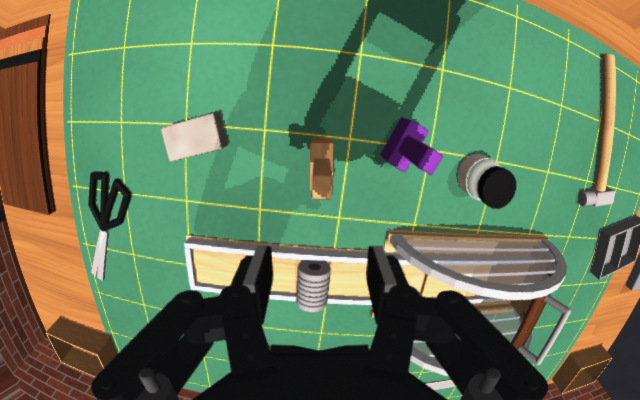

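The wrist view shows the wooden paddle at (321,168) between the open jaws, with the purple one clear of it at (410,150). The paddle is at (0.421, -0.139) with yaw 6.3°, which matches the tool, so I descend and grip.

Call:
servo_tool(
  series="0.002 0 0.05 0 0 0 0.05; 0 0 0.05 0 0 0 0.05; 0 0 0.04 0 0 0 0.05; 0 0 0.025 0 0 0 0.05; 0 0 0 0 0 0 0.05; 0 0 0 0 0 0 0.01; 0 0 0 0 0 0 0.01; 0 0 0 0 0 0 0.01; 0 0 0 0 0 0 0.01",
  force=40,
)

```text
clock: 8.5
eef_pos: [0.4225, -0.1402, 0.0994]
ee_rot: [0.001, -0.056, 0.998, -0.0]
force: [0.4, 1.5, 6.0]
opening: 0.0175
grasp_force: 44.3
```

Call:
servo_tool(
  series="0 0 -0.05 0 0 0 0.01; 0 0 -0.05 0 0 0 0.01; -0.04 -0.017 0 0 0 0 0.01; -0.04 -0.017 0 0 0 0 0.01; -0.04 -0.017 0 0 0 0 0.01; -0.039 -0.017 0 0 0 0 0.01; 0 0 0 0 0 0.077 0.01; 0 0 0 0 0 0 0.01; 0 0 0 0 0 0 0.01",
)

```text
clock: 9.62
eef_pos: [0.5867, -0.1896, 0.1981]
ee_rot: [-0.0, -0.019, 1.0, 0.0]
force: [0.2, 1.3, -1.4]
opening: 0.0173
grasp_force: 43.3
```

```bash
cat > m.py <<'E'
from h import *
def meas(tag):
    p,R,o=tool(); print(p,R.round(4)[:,1],o['opening'],o['force'].round(1))
    for c in('scene','top'):
        im,d=env.snapshot(c); save(tag+c,im); P=pts(c,d,np.ones(d.shape,bool))
        # paddle foot: below the fingers, near TCP
        N=P[(np.hypot(P[:,0]-p[0],P[:,1]-p[1])<.045)&(P[:,2]>p[2]-.105)&(P[:,2]<p[2]-.04)&(P[:,2]>.029)&(P[:,1]<p[1]+.03)]
        if len(N): print(c,'foot',len(N),N.min(0).round(4),N.max(0).round(4))
        for r in env.look_for(c,'roller_center')[:2]: print(c,'roller net',round(r['conf'],2),np.round(r['position'],3))
        for s in env.silhouettes(c,'roller_center')[:1]:
            Q=pts(c,d,s['region']); Q=Q[(Q[:,2]>.035)&(Q[:,2]<.065)]; 
            if len(Q): print(c,'roller sil',Q[:,1].min().round(4),Q[:,1].max().round(4),Q[:,2].max().round(4),Q.mean(0).round(4))
E
python3 -c "
from m import *; meas('a')"
```

```text
[ 0.58671314 -0.18956107  0.19812731] [-3.710e-02  9.993e-01  3.000e-04] 0.01727707515290764 [ 0.2  1.3 -1.4]
scene foot 677 [ 0.5605 -0.2046  0.0975] [ 0.6167 -0.1751  0.1579]
scene roller net 0.61 [ 0.604 -0.134  0.052]
scene roller sil -0.1546 -0.1103 0.0598 [ 0.5981 -0.1364  0.0503]
top foot 165 [ 0.5574 -0.2059  0.1009] [ 0.5909 -0.1786  0.1565]
top roller net 0.72 [ 0.592 -0.121  0.052]
top roller net 0.37 [0.582 0.074 0.015]
top roller sil -0.1399 -0.112 0.0636 [ 0.589  -0.1237  0.0538]
```

Call:
servo_tool(
  series="0 0 0.03 0 0 0 0.01; 0 0 0.03 0 0 0 0.01; 0 0 0.009 0 0 0 0.01; 0 0 0 0 0 0 0.01; 0 0 0 0 0 0 0.01",
)

```text
clock: 10.55
eef_pos: [0.5882, -0.19, 0.1307]
ee_rot: [0.001, -0.018, 1.0, -0.0]
force: [-0.9, 0.5, -1.5]
opening: 0.0177
grasp_force: 43.3
```

```bash
python3 -c "
from m import *; meas('b')
im=cv2.imread('pics/bscene.png'); cv2.imwrite('pics/bc.png',cv2.resize(im[160:340,210:420],None,fx=3.5,fy=3.3))"
```

```text
[ 0.58818868 -0.18996955  0.1306738 ] [-3.620e-02  9.993e-01 -9.000e-04] 0.017653242667627685 [-0.9  0.5 -1.5]
scene foot 581 [ 0.5608 -0.2046  0.0301] [ 0.6189 -0.1762  0.0904]
scene roller net 0.95 [ 0.599 -0.137  0.049]
scene roller sil -0.1556 -0.1115 0.0597 [ 0.594 -0.138  0.05 ]
top foot 118 [ 0.5591 -0.2046  0.0341] [ 0.5912 -0.1791  0.0863]
top roller net 0.57 [ 0.593 -0.122  0.054]
top roller net 0.37 [ 0.573 -0.186  0.077]
top roller sil -0.1372 -0.1137 0.0637 [ 0.5873 -0.123   0.0539]
```

View pics/bc.png

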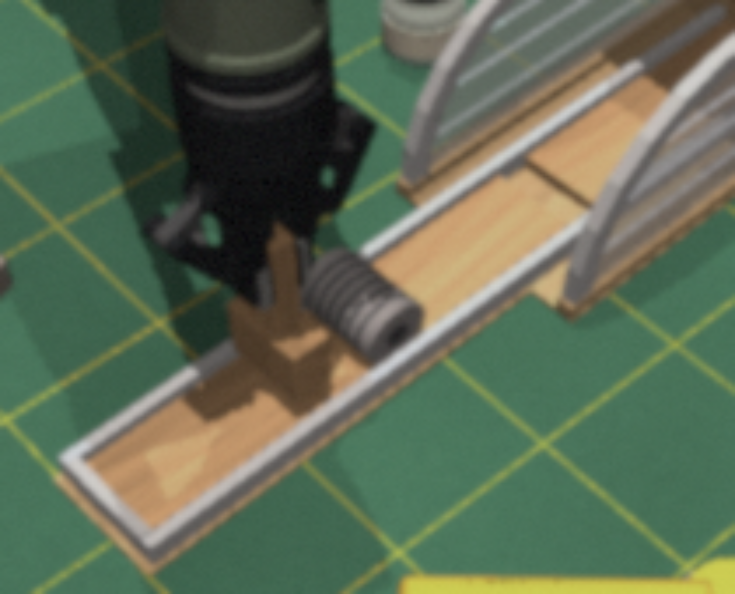

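The crop shows the paddle square behind the roller at (360,305), clear of the rails. The groove is at (560,180), and the gap to the roller is about 20 mm. I push slowly.

Call:
servo_tool(
  series="0 0.005 0 0 0 0 0.01; 0 0.005 0 0 0 0 0.01; 0 0.005 0 0 0 0 0.01; 0 0.005 0 0 0 0 0.01; 0 0.005 0 0 0 0 0.01; 0 0.005 0 0 0 0 0.01; 0 0.005 0 0 0 0 0.01; 0 0.005 0 0 0 0 0.01; 0 0.005 0 0 0 0 0.01; 0 0.006 0 0 0 0 0.01; 0 0.006 0 0 0 0 0.01; 0 0.006 0 0 0 0 0.01",
)

```text
clock: 12.35
eef_pos: [0.585, -0.1263, 0.1293]
ee_rot: [0.0, -0.018, 1.0, 0.0]
force: [-0.1, 0.1, -2.2]
opening: 0.0171
grasp_force: 43.4
```

Call:
servo_tool(
  series="0 0.006 0 0 0 0 0.01; 0 0.006 0 0 0 0 0.01; 0 0.006 0 0 0 0 0.01; 0 0.006 0 0 0 0 0.01; 0 0.006 0 0 0 0 0.01; 0 0.006 0 0 0 0 0.01; 0 0.006 0 0 0 0 0.01; 0 0.006 0 0 0 0 0.01; 0 0.006 0 0 0 0 0.01; 0 0.006 0 0 0 0 0.01",
)

```text
clock: 13.6
eef_pos: [0.5828, -0.0664, 0.1293]
ee_rot: [-0.0, -0.018, 1.0, 0.0]
force: [0.4, -0.8, -0.9]
opening: 0.0175
grasp_force: 43.4
```

```bash
python3 -c "
from m import *; meas('c')"
```

```text
[ 0.58284372 -0.06635135  0.12928705] [-3.630e-02  9.993e-01  1.000e-04] 0.017480164280958832 [ 0.4 -0.8 -0.9]
scene foot 706 [ 0.5549 -0.0814  0.0294] [ 0.6159 -0.0365  0.0892]
scene roller net 0.77 [ 0.614 -0.031  0.053]
scene roller sil -0.057 -0.0103 0.0609 [ 0.5987 -0.0323  0.0514]
top foot 177 [ 0.5451 -0.0825  0.0291] [ 0.5834 -0.0372  0.0807]
top roller net 0.59 [ 0.569 -0.026  0.054]
top roller sil -0.0497 -0.0065 0.065 [ 0.567  -0.0272  0.054 ]
```

Call:
servo_tool(
  series="0 0.005 0 0 0 0 0.01; 0 0.005 0 0 0 0 0.01; 0 0.005 0 0 0 0 0.01; 0 0.005 0 0 0 0 0.01; 0 0.004 0 0 0 0 0.01; 0 0.004 0 0 0 0 0.01; 0 0.003 0 0 0 0 0.01; 0 0.003 0 0 0 0 0.01; 0 0.003 0 0 0 0 0.01",
)

```text
clock: 15.02
eef_pos: [0.5815, -0.0297, 0.1293]
ee_rot: [0.0, -0.018, 1.0, 0.0]
force: [0.8, -0.5, -1.0]
opening: 0.0176
grasp_force: 43.4
```

```bash
python3 -c "
from m import *; meas('d')"
```

```text
[ 0.58152915 -0.02965964  0.1293044 ] [-0.0361  0.9993  0.    ] 0.01762583170494549 [ 0.8 -0.5 -1. ]
scene foot 688 [ 0.555  -0.045   0.0291] [6.148e-01 3.000e-04 8.870e-02]
scene roller net 0.73 [0.609 0.007 0.051]
scene roller sil -0.0167 0.0256 0.0603 [0.5996 0.0044 0.0515]
top foot 186 [ 0.5458 -0.0454  0.0293] [5.762e-01 2.000e-04 8.280e-02]
top roller net 0.55 [0.565 0.008 0.053]
top roller net 0.42 [0.574 0.176 0.13 ]
top roller sil -0.0142 0.0242 0.0644 [0.5631 0.0061 0.0552]
```

Call:
servo_tool(
  series="0 0.002 0 0 0 0 0.01; 0 0.002 0 0 0 0 0.01; 0 0.002 0 0 0 0 0.01; 0 0 0 0 0 0 0.01; 0 0 0 0 0 0 0.01; 0 0 0 0 0 0 0.01",
)

```text
clock: 16.08
eef_pos: [0.5813, -0.0238, 0.1293]
ee_rot: [0.0, -0.018, 1.0, 0.0]
force: [-0.3, -0.4, -2.3]
opening: 0.0173
grasp_force: 43.3
```

```bash
python3 -c "
from m import *; meas('e')
im=cv2.imread('pics/escene.png'); cv2.imwrite('pics/ec.png',cv2.resize(im[140:280,290:470],None,fx=4.2,fy=4.2))"
```

```text
[ 0.58128858 -0.02381786  0.12931426] [-3.610e-02  9.993e-01  1.000e-04] 0.017319567346647732 [-0.3 -0.4 -2.3]
scene foot 611 [ 0.5552 -0.0393  0.029 ] [0.6152 0.006  0.0891]
scene roller net 0.88 [0.603 0.022 0.045]
scene roller net 0.2 [ 0.597 -0.002  0.026]
scene roller sil 0.0026 0.0405 0.0555 [0.5927 0.0203 0.0481]
top foot 130 [ 0.5458 -0.0398  0.0291] [0.5759 0.005  0.0821]
top roller net 0.52 [0.567 0.026 0.045]
top roller sil 0.0004 0.0437 0.0605 [0.5657 0.0221 0.0504]
```

View pics/ec.png

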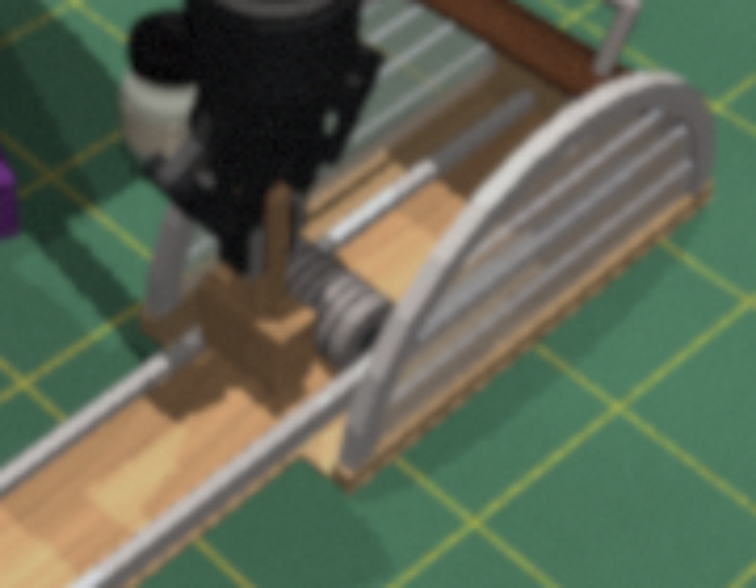

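The roller has dropped about 4.5 mm, with its centre at y≈0.021, so it sits in the groove. I back off, lift, and take the paddle back to its old free spot.

Call:
servo_tool(
  series="0 -0.01 0 0 0 0 0.01; 0 -0.025 0 0 0 0 0.01; 0 -0.025 0 0 0 0 0.01; 0 0 -0.045 0 0 0 0.01; 0 0 -0.045 0 0 0 0.01; 0.041 -0.013 0 0 0 0 0.01; 0.041 -0.013 0 0 0 0 0.01; 0.041 -0.013 0 0 0 0 0.01; 0.04 -0.012 0 0 0 0 0.01; 0 0 0 0 0 0 0.01; 0 0 0 0 0 0 0.01",
)

```text
clock: 17.75
eef_pos: [0.4231, -0.1411, 0.2197]
ee_rot: [0.001, -0.018, 1.0, -0.0]
force: [-0.5, 0.3, -0.0]
opening: 0.0173
grasp_force: 43.3
```

Call:
servo_tool(
  series="0 0 0.04 0 0 0 0.01; 0 0 0.04 0 0 0 0.01; 0 0 0.02 0 0 0 0.01; 0 0 0.01 0 0 0 0.01; 0 0 0 0 0 0 0.01; 0 0 0 0 0 0 0.01",
)

```text
clock: 18.5
eef_pos: [0.4234, -0.1408, 0.1101]
ee_rot: [0.001, -0.018, 1.0, -0.0]
force: [-0.9, -0.7, -0.2]
opening: 0.0175
grasp_force: 43.3
```

```bash
python3 -c "
from m import *; meas('f')"
```

```text
[ 0.42342556 -0.14082708  0.11007144] [-3.650e-02  9.993e-01 -7.000e-04] 0.01754847657762855 [-0.9 -0.7 -0.2]
scene foot 362 [ 0.3967 -0.1561  0.029 ] [ 0.4547 -0.1272  0.0693]
scene roller net 0.65 [0.592 0.018 0.048]
scene roller sil 0.0016 0.0436 0.0566 [0.5862 0.0181 0.0469]
top roller net 0.68 [0.58  0.021 0.05 ]
top roller sil 0.0002 0.0434 0.0599 [0.5795 0.0213 0.0503]
```

Call:
servo_tool(
  series="0 0 0.005 0 0 0 0.01; 0 0 0.003 0 0 0 0.01; 0 0 0.001 0 0 0 0.01; 0 0 0.001 0 0 0 0.01; 0 0 0 0 0 0 0.01; 0 0 0 0 0 0 0.01",
)

```text
clock: 19.55
eef_pos: [0.4224, -0.1406, 0.0994]
ee_rot: [0.0, -0.018, 1.0, 0.0]
force: [-1.4, 0.9, 1.3]
opening: 0.0169
grasp_force: 43.6
```

Call:
servo_tool(
  series="0 0 0.001 0 0 0 0.01; 0 0 0.0005 0 0 0 0.01; 0 0 0 0 0 0 0.01",
)

```text
clock: 19.92
eef_pos: [0.4224, -0.1406, 0.0993]
ee_rot: [0.0, -0.018, 1.0, -0.0]
force: [-3.9, 1.6, 14.9]
opening: 0.0173
grasp_force: 45.7
```

Force is up on the bench at 15 N, so the paddle is standing. I ease it slightly, release, and rise.

Call:
servo_tool(
  series="0 0 -0.0008 0 0 0 0.01; 0 0 0 0 0 0 0.025; 0 0 0 0 0 0 0.05; 0 0 0 0 0 0 0.05; 0 0 0 0 0 0 0.05; 0 0 -0.02 0 0 0 0.05; 0 0 -0.05 0 0 0 0.05; 0 0 -0.06 0 0 0 0.05; 0 0 -0.04 0 0 0 0.05; 0 0 0 0 0 0 0.05; 0 0 0 0 0 0 0.05",
)

```text
clock: 21.3
eef_pos: [0.4218, -0.1404, 0.2677]
ee_rot: [-0.001, -0.018, 1.0, 0.0]
force: [0.2, -0.6, -0.5]
opening: 0.0499
grasp_force: 0.0
```

```bash
python3 -c "
from m import *; meas('g')"
```

```text
[ 0.42183913 -0.14040859  0.26771312] [-3.620e-02  9.993e-01  7.000e-04] 0.049885001676106426 [ 0.2 -0.6 -0.5]
scene roller net 0.81 [0.591 0.017 0.046]
scene roller sil 0.002 0.0427 0.0563 [0.5862 0.0181 0.0471]
top roller net 0.58 [0.581 0.019 0.046]
top roller sil 0.0003 0.0436 0.0601 [0.5789 0.0207 0.0505]
```

View pics/gscene.png

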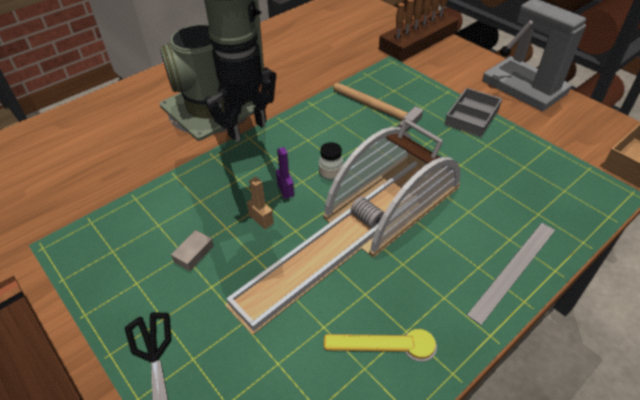

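The paddle stands upright at (260,205), the roller is in its groove at (367,212), and the shutter is open with its bar at (425,130). Everything else is in place.

```bash
python3 -c "
from rig import env; print(env.sign_off())"
```

```text
the job is handed in; nothing more can be done
None
```

I handed the job in after about 21 s of the 72 s allowed: the shutter is open, the roller sits in its groove, and the wooden paddle stands upright where I picked it up; the sign-off gave no verdict.

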